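# Balance a lifting lug on the pipe, then draw and hold the spark screen

### The job

Get the lifting lug ready for tacking: set it down gently, upright and level, balanced square across the top of the pipe halfway along its length, and let go of it. Then pull the spring-loaded spark screen out by its wooden handle until its pointer is in line with the index plate, and finish still holding it there against its spring, with the lug still balanced. Do not disturb the other loose things on the bench.

Things in the scene. Friction and masses are not known exactly. Their poses are not given: they have to be found in the camera images.
- lug: lifting lug, plain steel, 0.3 kg, at one of three places: foot plate 64 (its x) x 44 (y) x 8 mm with one upright eye plate in its middle, 10 mm thick (y), 44 mm wide (x), round top, dark hole; 56 mm tall in all. Origin: centre of underside, z up; mass centre 15 mm above. Half turn = same shape. On the pipe it leans about 1 degree per 0.75 mm off-centre across the pipe
- fixture: fixed fixture: grey base plate 290 (its x) x 350 (y) x 12 mm with the pipe and the screen's track. Origin on the bench, z up, yaw varies. The pipe lies along fixture y: outer diameter 114, length 200 mm, axis at x = +60 mm, centred on y = 0, crown 135 mm above the bench. Track along y at x = -75 mm. The lug's long (x) side goes along fixture x, across the pipe
- pipe_top (a point): the point on the crown of the pipe, halfway along: 135 mm above the bench; axes as the fixture's
- screen (a joint): travel of the spark screen, m: 0 = parked (its spring pulls it there), grows to 0.155 as it is pulled along the fixture's -y. The spring pulls back with about 3 N at the start and 45 N/m more on the way, so 7 to 9 N at the index plate. The travel goes on past the index plate
- screen_handle (a point): grip point on the screen's wooden handle, an upright post 22 (fixture x) x 18 (fixture y) mm in section at the middle of the screen's top edge; the point is on its axis 183 mm above the bench, the post spans 154 to 204 mm. The sheet below is 120 mm along fixture y, 3 mm thick, with an 8 mm rim. Moves with the screen
- screen_pointer (a point): tip of the screen's pointer, a 5 mm wide bar sticking out low on the side away from the pipe (fixture -x), in line with the handle along fixture y, 37 mm above the bench; moves with the screen
- mark: index plate, fixed on the base plate beside the track, its place along the track varies: upright aluminium plate 5 mm thick (fixture y), 28 mm long (towards fixture -x), 28 mm tall with its foot. Origin at the foot's end nearest the track, in the plate's mid-plane, 12 mm above the bench; axes as the fixture's. Screen at the mark = pointer tip and this origin have equal fixture y
- angle: bystander: loose L-shaped angle bracket of plain steel, foot plate 64 x 44 x 8 mm with an 8 mm wall 50 mm high along one short edge (58 mm tall in all, no hole); origin at the centre of its underside
- coupling: bystander: short plain steel tube standing on end, outer diameter 60, bore 44, height 45 mm; origin at the centre of its underside
- wire_brush: bystander: hand brush lying on the far side of the bench; origin on its underside
- hammer: bystander: hammer lying at the right of the bench; origin on its underside
- offcut: bystander: solid steel bar offcut 90 x 40 x 25 mm; origin at the centre of its underside
- weld_cap: bystander: solid domed steel cap, diameter 56, height 33 mm, near left; origin at the centre of its underside
Things that resemble listed ones, but are neither listed nor needed, are in the scene too. Leave any blue or green look-alike of the lug alone.

How it is judged:
On the way, in this order (a step that is already met when the one before it is completed fails the run):
1. the lug lies balanced across the top of the pipe, let go, the screen still parked (angle between lug's own z axis and vertical below 0.17 rad and y of lug in the frame of fixture between -0.016 and 0.016 m and horizontal distance between lug and pipe_top below 0.025 m and z of lug in the frame of pipe_top between -0.006 and 0.006 m and angle between the x axis of lug and the x axis of fixture, either way round below 0.26 rad and contact force between lug and fixture above 0.5 N and contact force between lug and the arm below 0.05 N and contact force between lug and the fingers below 0.05 N and linear speed of lug below 0.02 m/s and value of joint screen below 0.02 m), for 0.4 s.
2. the screen is drawn out to the index plate and held (y of screen_pointer in the frame of mark between -0.007 and 0.007 m and velocity of joint screen between -0.01 and 0.01 m/s and (contact force between screen and the fingers above 2 N or contact force between screen and the arm above 2 N)), for 0.3 s.
At the end, for the whole second after the job is handed in: Robot holding the screen against its spring (2 N or more), pointer within 7 mm of the index plate, not moving. Lug at rest on the pipe crown, untouched, within 10 deg of upright, 15 deg of square across, 16 mm of halfway along, its centre within 25 mm of the crown point (all of step 2 and angle between lug's own z axis and vertical below 0.17 rad and y of lug in the frame of fixture between -0.016 and 0.016 m and horizontal distance between lug and pipe_top below 0.025 m and z of lug in the frame of pipe_top between -0.006 and 0.006 m and angle between the x axis of lug and the x axis of fixture, either way round below 0.26 rad and contact force between lug and fixture above 0.5 N and contact force between lug and the arm below 0.05 N and contact force between lug and the fingers below 0.05 N and linear speed of lug below 0.02 m/s); the arm keeps its last pose, push and grip.
It fails at once if the lug is dropped (falls freely more than about 10 mm) (linear speed of lug above 0.45 m/s and contact force between lug and anything else below 0.05 N).
It fails at once if another loose thing on the bench is moved more than 30 mm (distance of any of angle, coupling, wire_brush, hammer, offcut, weld_cap from where it was at the start of the episode above 0.03 m).
It also fails if it takes over 59 s, if anything falls off the work surface, if the arm or the gripper's body presses on something with over 40 N, if the wrist force passes 120 N, or if a joint passes its speed limit or range.

### The arm

A 7-joint arm with a two-finger parallel gripper is mounted at the origin on the work surface. World frame = base frame: x ahead of the robot, y to its left, z up, the work surface at z = 0. Lengths are in m, angles in rad, forces in N, time in s.
With the tool pointing down it reaches from about 0.4 to 0.875 m from the base axis. Payload 19.3 kg.
Tool frame: the origin (TCP) lies at the very end of the fingers, on their centre line; the grasp point (between the pads) lies 19 mm behind it; z points along the fingers, y is the direction in which the jaws open and shut (so a half turn about z gives the same grasp; the last joint's range is limited). The gripper opens to 85 mm and grips with 20 to 120 N. Pads are 22 mm wide; open, the fingers measure 114 mm over their backs; the gripper's body (76 mm by 85 mm) begins 54 mm behind the grasp point. The pads swing forward as they close: fully open they stand 13 mm farther back than shut.
Start: joints at [1.076, 0.521, -0.036, 1.599, 0.021, 1.021, -0.113], TCP at [0.258, -0.569, 0.231] pointing down, gripper open.
Joint ranges: [-2.91, 2.91], [-0.3, 2.13], [-1.5, 1.42], [0.17, 2.43], [-1.26, 4.41], [0.16, 1.93], [-2.52, 2.52]. Speed limits (rad/s): [1.89, 1.89, 2.39, 2.39, 3.01, 3.01, 3.01].

### API

Orientations are given as [roll, pitch, yaw] about the fixed x, y, z axes, in that order (R = Rz(yaw) Ry(pitch) Rx(roll)).
In Python, from workcell import bot gives the robot as it stands. The module is installed in compiled form; this text tells all that it offers.
- The arm moves only by the shell command python3 -m inch 'ROWS' [FORCE]. ROWS is JSON, a list of rows, each an object of numbers: "dx", "dy", "dz": the shift along the tool's x, y, z in mm; "rx", "ry", "rz": the turn, a rotation vector about the tool's x, y, z in rad; "hand": the closure, from -1 (fully open) to 1 (shut), so that 0 is half open. In form: [{"dx": .., "dy": .., "dz": .., "rx": .., "ry": .., "rz": .., "hand": ..}, ...]. A call has 1 to 10 rows; each row shifts and turns the commanded pose from where the row before left it, along the tool's axes as they then stand; what a row does not reach is not made up. A row lasts 1/10 s, in which the tool goes at most 50 mm and 8.59 degrees, less where a joint would pass 70% of its speed; a pose out of reach is approached as far as the arm can. A call with a gripper value outside its range is refused whole. The fingers move at their own pace and stop on an object; FORCE is the grip in N (left out, the last holds). Time passes only in rows, so rows that do not move let the fingers close. It gives the time, the measured TCP pose, the force and the opening at its end, in the units of the state.
- bot.observe(): the state, without advancing time (a new reading comes with each control period).
- bot.grab_frame(name): name is "side" or "top"; returns (picture, depth): 384x512x3 uint8, red, green, blue; 384x512 float32, m along the optical axis (not along the pixel's ray), 0 where there is no reading.
- bot.get_calibration(name): a dict with "vertical_fov" (degrees; the focal length in pixels is half the picture's height over the tangent of half this angle, whatever the lens; pixels are square), "cx", "cy" (the principal point, pixels), "origin" and "orientation" of the camera in the world. Camera axes: x right, y down, z forward; pixel columns grow to the right and rows downward; lengths in m; the calibration is good to about 2 mm. A picture is of the moment at which its call begins. get_calibration takes no time and is no camera call.
- bot.job_done(): hands the job in, once; it reports no verdict.
Trained networks look in the newest picture that a camera, given by its name, has taken for a name from the list of things; names that differ only in an ending like _2 or _b are one class to them, and where a whole thing is asked for, a point or a joint stands for the part that bears it (a point fixed in the world has none). Each returns a list of dicts, best first, with "score" (0 to 1); they miss things now and then, are a little off and sometimes report something else, mostly with a low value. They report only what shows in the picture. A call takes as long as a camera call. They do not tell look-alikes from the thing itself.
- bot.trace(camera, target): "region" (384x512 bool, what is visible of it) and "box" ([left, top, right, bottom] in pixels, round what is visible of it).
- bot.tip_of(camera, target): "centre" ([row, column] in pixels: a listed point, or the origin of a listed thing).
The state is a dict: "clock": time; "qpos": joint angles; "qd": joint speeds; "joint_efforts": joint torques, N m; "position": TCP position; "tool_rot": TCP orientation; "force": force on the tool from outside, world axes, zero at the start; "moment": the same for the moment, N m; "grip_width": finger opening in m.
Only numpy, scipy, OpenCV 4.12 (cv2) and the standard library are available. Lean on these libraries where they do the work, as an engineer would, in place of code of your own. Each camera call takes 0.05 s, during which the arm holds its last target.

## Working session

There is one attempt and no reset: what is moved stays moved. The work goes in short steps, Python scripts to look and compute and a shell command to move; the robot and the scene stay as the last step left them, time stands still between calls to the robot, and variables do not carry over. Pictures are saved under pics/ and viewed, and the job is handed in when it is done.

```bash
mkdir -p pics; ls; cat > h.py <<'E'
import numpy as np, cv2
from workcell import bot
from scipy.spatial.transform import Rotation as R
def cal(n):
    c=bot.get_calibration(n); return c
def K(n):
    c=cal(n); f=192/np.tan(np.radians(c["vertical_fov"])/2); return f,c["cx"],c["cy"]
def T(n):
    c=cal(n); o=np.array(c["orientation"],float)
    return (R.from_euler('xyz',o).as_matrix() if o.size==3 else o.reshape(3,3)), np.array(c["origin"],float)
def px2w(n,rc,d):
    f,cx,cy=K(n);Rm,o=T(n); rc=np.asarray(rc,float); d=np.asarray(d,float)
    p=np.stack([(rc[...,1]-cx)/f*d,(rc[...,0]-cy)/f*d,d],-1)
    return p@Rm.T+o
def ray_z(n,rc,z):
    f,cx,cy=K(n);Rm,o=T(n)
    v=Rm@np.array([(rc[1]-cx)/f,(rc[0]-cy)/f,1.]); return o+v*(z-o[2])/v[2]
def w2px(n,P):
    f,cx,cy=K(n);Rm,o=T(n); p=(np.asarray(P,float)-o)@Rm
    return np.stack([p[...,1]/p[...,2]*f+cy,p[...,0]/p[...,2]*f+cx],-1)
def cloud(n,depth):
    r,c=np.mgrid[0:384,0:512]; return px2w(n,np.stack([r,c],-1),depth)
E
python3 - <<'E'
from h import *
print(bot.observe())
for n in("top","side"):
    print(n,cal(n)); im,d=bot.grab_frame(n); cv2.imwrite(f"pics/{n}0.png",cv2.resize(im[:,:,::-1],None,fx=1.5,fy=1.5)); np.save(f"{n}0.npy",d); np.save(f"{n}0i.npy",im)
    for t in("lug","fixture","screen_handle","screen_pointer","mark","pipe_top"):
        for k in bot.tip_of(n,t)[:4]: 
            r,c=map(int,np.clip(k["centre"],0,[383,511])); print(t,k, d[r,c], px2w(n,k["centre"],d[r,c]).round(4))
print(bot.observe()["clock"])
E
```

```text
pics
{'clock': 0.0, 'qpos': array([ 1.07581886,  0.52202484, -0.03631642,  1.60000815,  0.02119643,
        1.02106445, -0.11276913]), 'qd': array([-0.00051712, -0.00263825, -0.00060139,  0.00046574,  0.00078952,
       -0.00057584, -0.00064278]), 'joint_efforts': array([ 7.38279450e-04, -9.27105975e+01,  1.97991572e+00, -3.69930947e+01,
        1.77002850e-02,  8.21563764e-03, -6.55805411e-05]), 'position': array([ 0.25739985, -0.56917289,  0.23071904]), 'tool_rot': array([-3.14047565e+00,  8.11915169e-05,  4.24787023e-01]), 'force': array([-0.19599985, -0.39069082, -0.50886412]), 'moment': array([0.01280779, 0.00799405, 0.01377654]), 'grip_width': 0.08555442104135662}
top {'vertical_fov': 45.33915660454186, 'cx': 249.62502185431353, 'cy': 190.1930309547981, 'origin': array([ 0.25027408, -0.02493944,  1.58801964]), 'orientation': array([-2.92506871, -0.00596122, -1.59489468])}
lug {'centre': [218.8, 313.9], 'score': 0.76} 1.598566 [ 0.4909 -0.2638  0.0068]
lug {'centre': [236.7, 344.6], 'score': 0.65} 1.5594797 [ 0.4232 -0.3607  0.033 ]
fixture {'centre': [159.8, 241.5], 'score': 0.
[... 910 characters left out ...]
 -0.3917  0.0099]
lug {'centre': [175.1, 337.7], 'score': 0.61} 1.3028781 [ 0.432  -0.3624  0.0068]
fixture {'centre': [221.9, 240.6], 'score': 0.88} 0.99344814 [0.5476 0.0807 0.1247]
fixture {'centre': [360.2, 180.8], 'score': 0.52} 0.8160198 [0.4803 0.4277 0.0449]
screen_handle {'centre': [214.1, 229.7], 'score': 0.63} 0.91298133 [0.5481 0.1263 0.1996]
screen_pointer {'centre': [260.9, 243.1], 'score': 0.92} 1.0115556 [0.5084 0.1314 0.036 ]
mark {'centre': [245.2, 275.6], 'score': 0.56} 1.0736027 [0.4652 0.0254 0.0167]
mark {'centre': [163.7, 282.5], 'score': 0.33} 1.2952665 [ 0.61   -0.28    0.0383]
pipe_top {'centre': [183.9, 225.1], 'score': 0.86} 1.0871654 [ 0.6626 -0.0129  0.1311]
0.7
```

View pics/top0.png

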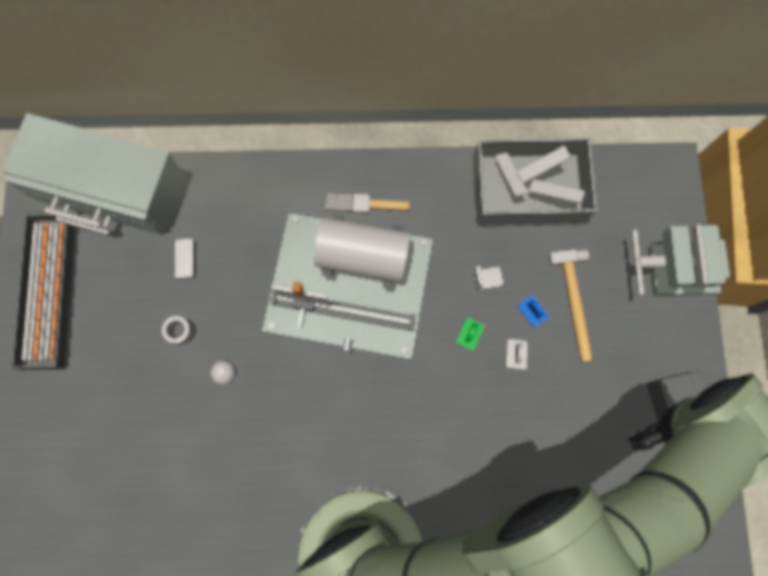

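View pics/side0.png

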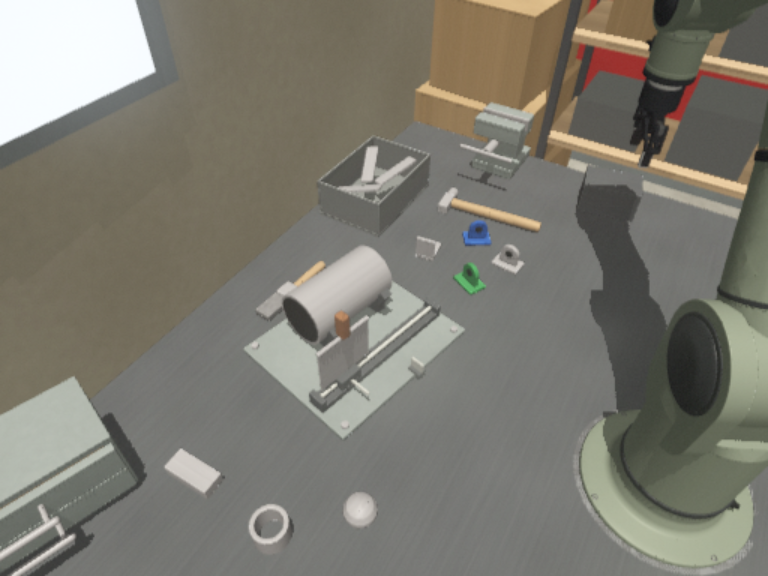

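```bash
cat > fit.py <<'E'
from h import *
def fitrect(P):
    r=cv2.minAreaRect((P[:,:2]*1000).astype(np.float32)); return r
C={n:cloud(n,np.load(f"{n}0.npy")) for n in("top","side")}
for n in C:
    P=C[n].reshape(-1,3); I=np.load(f"{n}0i.npy").reshape(-1,3); ok=np.load(f"{n}0.npy").reshape(-1)>0
    m=ok&(np.hypot(P[:,0]-.43,P[:,1]+.362)<.06)
    Q=P[m]; fl=np.median(Q[Q[:,2]<0.004][:,2])
    print(n,"floor",fl, m.sum())
    g=I[m].mean(1)
    L=Q[(Q[:,2]>0.004)]; print("foot rect",fitrect(L),len(L))
    E_=Q[(Q[:,2]>0.018)]; print("eye rect",fitrect(E_),len(E_),E_[:,2].max(),E_.mean(0))
    # pipe
    m=ok&(np.hypot(P[:,0]-.66,P[:,1]+.015)<.15)&(P[:,2]>.10)
    Q=P[m]; k=[np.hypot(Q[:,0]-.547,Q[:,1]-.12)>.06]; Q=Q[tuple(k)]
    from scipy.optimize import least_squares
    def f(x,Q=Q):
        yaw,c,z=x; nx=np.array([np.cos(yaw),np.sin(yaw)]); return np.hypot(Q[:,:2]@nx-c,Q[:,2]-z)-.057
    best=None
    for y0 in(-.2,-.1,0,.2):
        s=least_squares(f,[y0,.66,.078],loss='soft_l1',f_scale=.003)
        if best is None or s.cost<best.cost:best=s
    yaw,c,z=best.x; ax=np.array([-np.sin(yaw),np.cos(yaw)]); t=Q[abs(f(best.x))<.006][:,:2]@ax
    nx=np.array([np.cos(yaw),np.sin(yaw)])
    print("pipe",best.x,np.abs(f(best.x)).mean(),np.percentile(t,[0,.5,99.5,100]), "mid",nx*c+ax*(t.min()+t.max())/2)
    # base plate
    m=ok&(np.hypot(P[:,0]-.58,P[:,1]-0)<.28)&(abs(P[:,2]-.012)<.005)
    Q=P[m]; 
    r,cc=np.nonzero(m.reshape(384,512))
    mm=m.reshape(384,512).astype(np.uint8); mm=cv2.morphologyEx(mm,cv2.MORPH_OPEN,np.ones((3,3)))
    nb,lab,st,_=cv2.connectedComponentsWithStats(mm); i=1+st[1:,4].argmax()
    print("base",fitrect(C[n][lab==i]))
E
python3 fit.py
```

```text
top floor -7.702299080603048e-05 938
foot rect ((430.5975341796875, -364.3075256347656), (110.86488342285156, 114.02395629882812), 46.4904670715332) 332
eye rect ((427.93182373046875, -363.7805480957031), (11.431689262390137, 43.404396057128906), 84.49978637695312) 67 0.061500210465188054 [ 0.42669097 -0.36224209  0.04442668]
pipe [-0.21174432  0.65383381  0.07821753] 0.002158205664407798 [0.02485756 0.02604212 0.2244962  0.22555784] mid [ 0.66554531 -0.01500207]
base ((583.4402465820312, -20.908714294433594), (239.34439086914062, 69.93951416015625), 77.70564270019531)
side floor 0.0006673016409151078 647
foot rect ((431.502685546875, -362.14508056640625), (109.33209228515625, 73.20938110351562), 25.283781051635742) 263
eye rect ((431.60369873046875, -362.8875427246094), (16.061433792114258, 43.361671447753906), 83.57939910888672) 122 0.058260743976827456 [ 0.43072965 -0.3621695   0.0384084 ]
pipe [-0.21000624  0.6569035   0.07829184] 0.002150289052712206 [0.02133616 0.02401164 0.22425996 0.22543523] mid [ 0.6681928  -0.01626718]
base ((604.0807495117188, 18.606002807617188), (352.4756774902344, 292.7040100097656), 78.03809356689453)
```

```bash
python3 - <<'E'
import numpy as np,cv2
for n,(r0,r1,c0,c1) in {"top":(130,250,170,370),"side":(140,300,180,360)}.items():
    im=np.load(n+"0i.npy")[r0:r1,c0:c1,::-1]; cv2.imwrite(f"pics/{n}crop.png",cv2.resize(im,None,fx=4 if n=="top" else 3.7,fy=4 if n=="top" else 3.7,interpolation=cv2.INTER_CUBIC))
E
```

```text
(no output)
```

View pics/topcrop.png

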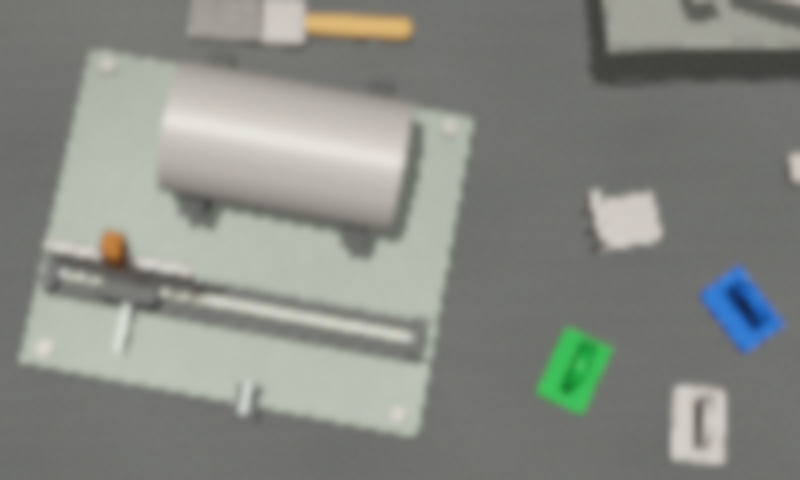

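View pics/sidecrop.png

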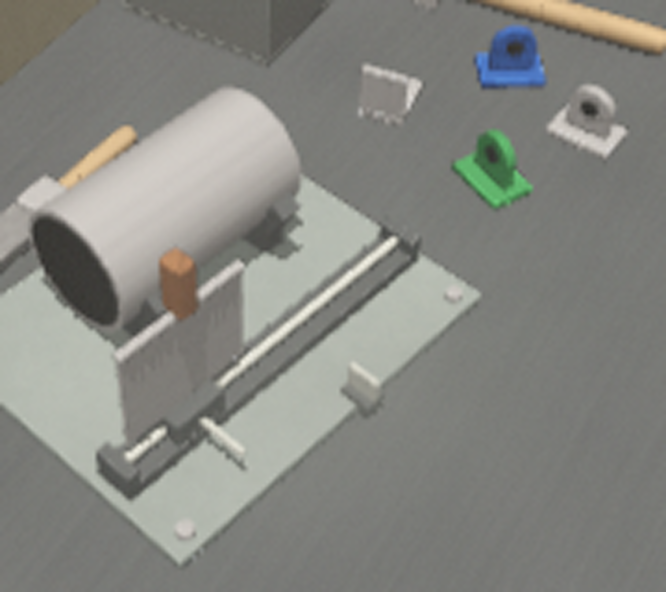

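```bash
cat >> h.py <<'E'
def plan(p,yaw):
    s=bot.observe(); y0=s["tool_rot"][2]; d=np.array(p)-s["position"]
    Rm=R.from_euler('xyz',[np.pi,0,yaw]).as_matrix()
    print("t",s["clock"],"pos",s["position"].round(4),"rot",s["tool_rot"].round(4),"F",s["force"].round(2),"w",s["grip_width"].round(4))
    print("rz(tool)",-(yaw-y0),"then d mm",(Rm.T@d*1000).round(1))
E
python3 -c "
from h import *
plan([.430,-.3632,.15],-.104)"
```

```text
Traceback (most recent call last):
  File "h.py", line 26, in plan
    print("t",s["clock"],"pos",s["position"].round(4),"rot",s["tool_rot"].round(4),"F",s["force"].round(2),"w",s["grip_width"].round(4))
                                                                                                               ^^^^^^^^^^^^^^^^^^^^^
AttributeError: 'float' object has no attribute 'round'
```

```bash
sed -i 's/s\["grip_width"\].round(4)/round(s["grip_width"],4)/' h.py
python3 -c "
from h import *
plan([.430,-.3632,.15],-.104)"
```

```text
t 0.7 pos [ 0.2576 -0.5694  0.2313] rot [-3.1415  0.      0.4248] F [-0.28 -0.03  0.24] w 0.0855
rz(tool) 0.5287858890134619 then d mm [ 150.1 -223.    81.3]
```

```bash
python3 -m inch '[{"rz":0.132,"hand":-0.3},{"rz":0.132,"hand":-0.3},{"rz":0.132,"hand":-0.3},{"rz":0.133,"hand":-0.3},{"dx":15,"dy":-22,"dz":5,"hand":-0.3},{"dx":27,"dy":-40,"dz":15,"hand":-0.3},{"dx":27,"dy":-40,"dz":15,"hand":-0.3},{"dx":27,"dy":-40,"dz":15,"hand":-0.3},{"dx":27,"dy":-40,"dz":16,"hand":-0.3},{"dx":27,"dy":-41,"dz":15,"hand":-0.3}]' 40
python3 -c "
from h import *
plan([.430,-.3632,.10],-.104)"
```

```text
t 0.7 pos [ 0.2576 -0.5694  0.2313] rot [-3.1415  0.      0.4248] F [-0.28 -0.03  0.24] w 0.0855
rz(tool) 0.5287858890134619 then d mm [ 150.1 -223.   131.3]schema error: expected keys dx, dy, dz, rx, ry, rz, hand
```

```bash
python3 -m inch '[{"dx":0,"dy":0,"dz":0,"rx":0,"ry":0,"rz":0.132,"hand":-0.3},{"dx":0,"dy":0,"dz":0,"rx":0,"ry":0,"rz":0.132,"hand":-0.3},{"dx":0,"dy":0,"dz":0,"rx":0,"ry":0,"rz":0.132,"hand":-0.3},{"dx":0,"dy":0,"dz":0,"rx":0,"ry":0,"rz":0.133,"hand":-0.3},{"dx":15,"dy":-22,"dz":5,"rx":0,"ry":0,"rz":0,"hand":-0.3},{"dx":27,"dy":-40,"dz":15,"rx":0,"ry":0,"rz":0,"hand":-0.3},{"dx":27,"dy":-40,"dz":15,"rx":0,"ry":0,"rz":0,"hand":-0.3},{"dx":27,"dy":-40,"dz":15,"rx":0,"ry":0,"rz":0,"hand":-0.3},{"dx":27,"dy":-40,"dz":16,"rx":0,"ry":0,"rz":0,"hand":-0.3},{"dx":27,"dy":-41,"dz":15,"rx":0,"ry":0,"rz":0,"hand":-0.3}]' 40
python3 -c "
from h import *
plan([.430,-.3632,.10],-.104)"
```

```text
clock: 1.7
position: [0.4286, -0.3645, 0.151]
tool_rot: [3.141, -0.0, -0.104]
force: [1.8, -0.8, 0.6]
grip_width: 0.0558
t 1.7 pos [ 0.4286 -0.3645  0.151 ] rot [ 3.1414e+00 -4.0000e-04 -1.0440e-01] F [ 1.78 -0.81  0.62] w 0.0558
rz(tool) -0.00041834827079921533 then d mm [ 1.2 -1.5 51. ]
```

```bash
python3 -m inch '[{"dx":0,"dy":0,"dz":25,"rx":0,"ry":0,"rz":0,"hand":-0.3},{"dx":0,"dy":0,"dz":25,"rx":0,"ry":0,"rz":0,"hand":-0.3},{"dx":0,"dy":0,"dz":0,"rx":0,"ry":0,"rz":0,"hand":-0.3}]'
python3 - <<'E'
from h import *
plan([.430,-.3632,.018],-.104)
im,d=bot.grab_frame("side"); np.save("s1i.npy",im);np.save("s1.npy",d)
p=bot.observe()["position"]; q=w2px("side",p); print(q)
c=im[90:230,260:400,::-1]; cv2.imwrite("pics/s1.png",cv2.resize(c,None,fx=4,fy=4,interpolation=cv2.INTER_CUBIC))
E
```

```text
clock: 2.0
position: [0.4266, -0.3648, 0.099]
tool_rot: [-3.139, 0.004, -0.103]
force: [-0.3, 0.3, 0.8]
grip_width: 0.0558
t 2.0 pos [ 0.4266 -0.3648  0.099 ] rot [-3.1395  0.0038 -0.1034] F [-0.3   0.31  0.75] w 0.0558
rz(tool) 0.00059518496184853 then d mm [ 3.2 -1.9 81. ]
[154.25943236 344.14529542]
```

View pics/s1.png

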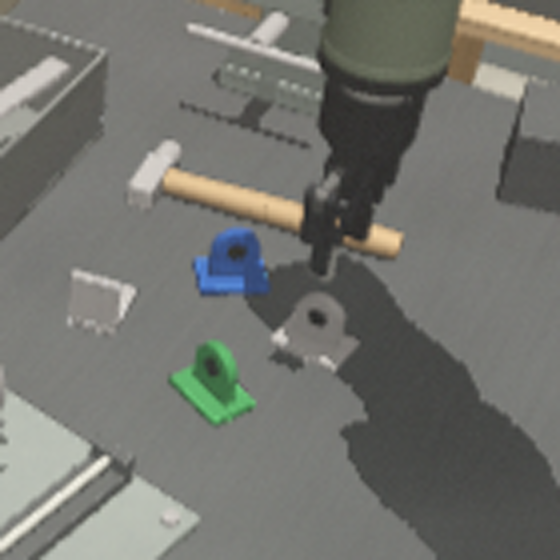

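```bash
python3 -m inch '[{"dx":1,"dy":-1,"dz":20,"rx":0,"ry":0,"rz":0,"hand":-0.3},{"dx":0,"dy":0,"dz":25,"rx":0,"ry":0,"rz":0,"hand":-0.3},{"dx":0,"dy":0,"dz":20,"rx":0,"ry":0,"rz":0,"hand":-0.3},{"dx":0,"dy":0,"dz":10,"rx":0,"ry":0,"rz":0,"hand":-0.3},{"dx":0,"dy":0,"dz":5,"rx":0,"ry":0,"rz":0,"hand":-0.3},{"dx":0,"dy":0,"dz":0,"rx":0,"ry":0,"rz":0,"hand":-0.3},{"dx":0,"dy":0,"dz":0,"rx":0,"ry":0,"rz":0,"hand":-0.3}]'
python3 - <<'E'
from h import *
plan([.430,-.3632,.018],-.104)
im,d=bot.grab_frame("side")
c=im[110:230,280:400,::-1]; cv2.imwrite("pics/s2.png",cv2.resize(c,None,fx=4,fy=4,interpolation=cv2.INTER_CUBIC))
E
```

```text
clock: 2.75
position: [0.4292, -0.3656, 0.0224]
tool_rot: [3.141, -0.001, -0.104]
force: [-0.5, -0.4, 0.0]
grip_width: 0.0558
t 2.75 pos [ 0.4292 -0.3656  0.0224] rot [ 3.141e+00 -1.100e-03 -1.044e-01] F [-0.48 -0.37  0.03] w 0.0558
rz(tool) -0.0004018690555506049 then d mm [ 0.6 -2.5  4.4]
```

View pics/s2.png

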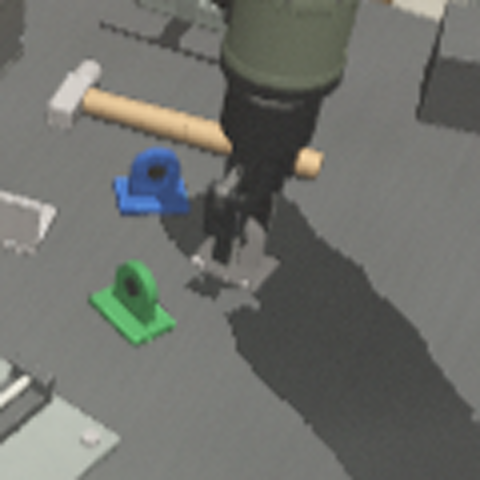

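```bash
python3 -m inch '[{"dx":0,"dy":-2,"dz":3,"rx":0,"ry":0,"rz":0,"hand":-0.3},{"dx":0,"dy":0,"dz":0,"rx":0,"ry":0,"rz":0,"hand":0.3},{"dx":0,"dy":0,"dz":0,"rx":0,"ry":0,"rz":0,"hand":0.6},{"dx":0,"dy":0,"dz":0,"rx":0,"ry":0,"rz":0,"hand":1},{"dx":0,"dy":0,"dz":0,"rx":0,"ry":0,"rz":0,"hand":1},{"dx":0,"dy":0,"dz":0,"rx":0,"ry":0,"rz":0,"hand":1},{"dx":0,"dy":0,"dz":0,"rx":0,"ry":0,"rz":0,"hand":1}]' 40
```

```text
clock: 3.5
position: [0.4291, -0.3634, 0.0186]
tool_rot: [3.141, -0.0, -0.104]
force: [-0.5, -0.7, 5.8]
grip_width: 0.0094
```

```bash
python3 -m inch '[{"dx":0,"dy":0,"dz":-5,"rx":0,"ry":0,"rz":0,"hand":1},{"dx":0,"dy":0,"dz":-15,"rx":0,"ry":0,"rz":0,"hand":1},{"dx":0,"dy":0,"dz":-30,"rx":0,"ry":0,"rz":0,"hand":1},{"dx":0,"dy":0,"dz":-40,"rx":0,"ry":0,"rz":0,"hand":1},{"dx":0,"dy":0,"dz":-40,"rx":0,"ry":0,"rz":0,"hand":1},{"dx":0,"dy":0,"dz":-35,"rx":0,"ry":0,"rz":0.036,"hand":1},{"dx":0,"dy":0,"dz":-17,"rx":0,"ry":0,"rz":0.036,"hand":1},{"dx":0,"dy":0,"dz":0,"rx":0,"ry":0,"rz":0.035,"hand":1}]' 40
python3 -c "
from h import *
plan([.666,-.0155,.20],-.211)"
```

```text
clock: 4.3
position: [0.4297, -0.3637, 0.2042]
tool_rot: [3.14, -0.004, -0.213]
force: [1.2, -1.8, -4.7]
grip_width: 0.0094
t 4.3 pos [ 0.4297 -0.3637  0.2042] rot [ 3.1401 -0.0044 -0.2128] F [ 1.17 -1.78 -4.65] w 0.0094
rz(tool) -0.0018346086258166083 then d mm [ 158.1 -390.     4.2]
```

```bash
python3 -m inch '[{"dx":8,"dy":-18,"dz":0,"rx":0,"ry":0,"rz":0,"hand":1},{"dx":16,"dy":-38,"dz":0,"rx":0,"ry":0,"rz":0,"hand":1},{"dx":18,"dy":-45,"dz":0,"rx":0,"ry":0,"rz":0,"hand":1},{"dx":18,"dy":-46,"dz":0,"rx":0,"ry":0,"rz":0,"hand":1},{"dx":18,"dy":-46,"dz":0,"rx":0,"ry":0,"rz":0,"hand":1},{"dx":18,"dy":-46,"dz":0,"rx":0,"ry":0,"rz":0,"hand":1},{"dx":18,"dy":-45,"dz":0,"rx":0,"ry":0,"rz":0,"hand":1},{"dx":18,"dy":-45,"dz":0,"rx":0,"ry":0,"rz":0,"hand":1},{"dx":16,"dy":-38,"dz":0,"rx":0,"ry":0,"rz":0,"hand":1},{"dx":10,"dy":-23,"dz":0,"rx":0,"ry":0,"rz":0,"hand":1}]'
python3 -m inch '[{"dx":0,"dy":0,"dz":0,"rx":0,"ry":0,"rz":0,"hand":1},{"dx":0,"dy":0,"dz":0,"rx":0,"ry":0,"rz":0,"hand":1},{"dx":0,"dy":0,"dz":0,"rx":0,"ry":0,"rz":0,"hand":1}]'
python3 - <<'E'
from h import *
plan([.666,-.0155,.20],-.211)
for n in ("side","top"):
    im,d=bot.grab_frame(n); np.save(f"{n}3i.npy",im);np.save(f"{n}3.npy",d)
    print(w2px(n,bot.observe()["position"]))
    r,c=map(int,w2px(n,bot.observe()["position"]))
    cv2.imwrite(f"pics/{n}3.png",cv2.resize(im[r-75:r+75,c-75:c+75,::-1],None,fx=4,fy=4,interpolation=cv2.INTER_CUBIC))
E
```

```text
clock: 5.3
position: [0.6661, -0.011, 0.2013]
tool_rot: [-3.14, -0.0, -0.208]
force: [0.4, -0.7, -3.9]
grip_width: 0.0097
clock: 5.6
position: [0.6647, -0.016, 0.201]
tool_rot: [3.141, -0.0, -0.212]
force: [0.2, -0.2, -1.4]
grip_width: 0.0095
t 5.6 pos [ 0.6647 -0.016   0.201 ] rot [ 3.1411 -0.     -0.2123] F [ 0.17 -0.17 -1.38] w 0.0095
rz(tool) -0.001334884675466913 then d mm [ 1.1 -0.8  1. ]
[164.98439565 223.89427991]
[156.25549311 240.96929637]
```

View pics/side3.png

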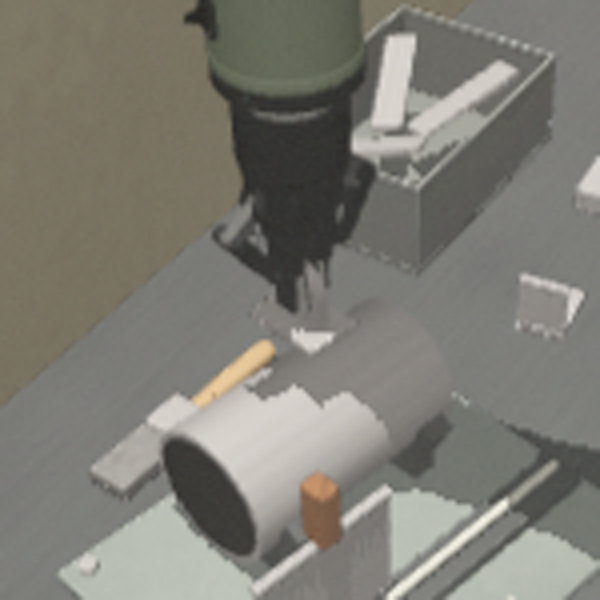

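View pics/top3.png

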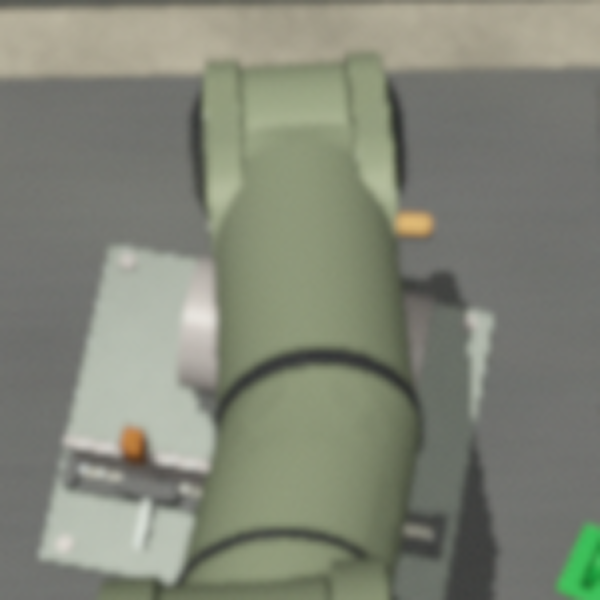

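```bash
python3 - <<'E'
from h import *
d=np.load("side3.npy"); im=np.load("side3i.npy"); P=cloud("side",d)
yaw=-.211; nx=np.array([np.cos(yaw),np.sin(yaw)]); ax=np.array([-nx[1],nx[0]])
tcp=np.array([.6647,-.016])
rel=(P[...,:2]-tcp); u=rel@nx*1000; v=rel@ax*1000; z=P[...,2]*1000
m=(d>0)&(abs(u)<45)&(abs(v)<35)&(z>165)&(z<250)&(im.mean(2)>60)
for zl in range(176,240,4):
    k=m&(z>=zl)&(z<zl+4)
    if k.sum(): print(zl,k.sum(),"u",u[k].min().round(1),u[k].max().round(1),"v",v[k].min().round(1),v[k].max().round(1))
r,c=np.nonzero(m);print(r.min(),r.max(),c.min(),c.max())
g=im.mean(2)[150:180,208:244].astype(int)
for i in range(150,180):
    print(i,' '.join(f"{int(u[i,j]):4d}" if m[i,j] else "   ." for j in range(208,244)))
E
```

```text
180 2 u -27.7 7.7 v 3.8 20.6
184 29 u -31.5 31.4 v -20.1 23.2
188 111 u -31.5 35.1 v -22.2 22.6
192 48 u -30.1 30.9 v -18.7 21.6
196 7 u -19.5 -7.9 v -2.6 4.7
200 8 u -21.6 -2.8 v -2.4 9.8
204 5 u -19.9 -9.1 v -1.8 12.5
208 11 u -20.6 -3.5 v -2.6 17.3
212 10 u -18.8 7.7 v -2.6 17.8
216 14 u -20.1 8.7 v -16.5 16.7
220 9 u -20.3 -4.0 v -15.7 9.5
224 9 u -19.4 -4.8 v -4.9 11.3
228 20 u -18.8 -2.9 v -18.7 13.3
232 12 u -11.8 -5.4 v -8.2 13.4
236 14 u -11.6 2.3 v -10.6 11.6
151 177 211 236
150    .    .    .    .    .    .    .    .    .    .    .    .    .    .    .    .    .    .    .    .    .    .    .    .    .    .    .    .    .    .    .    .    .    .    .    .
151    .    .    .    .    .    .    .    .    .    .    .    .    .    .    .    .    .    .    .    .    .    .  -11    .    .    .    .    .    .    .    .    .    .    .    .    .
152    .    .    .    .    .    .    .    .    .    .    .    .    .    .    .    .    .    .    .    .    .    .  -11    .    .    .    .    .    .    .    .    .    .    .    .    .
153    .    .    .    .    .    .    .    .    .    .    .
[... 4209 characters left out ...]
  .    .    .    .    .    .    .    .    .  -18  -23  -27  -30  -29  -31    .    .    .    .    .    .    .    .    .    .    .    .    .    .    .
177    .    .    .    .    .    .    .    .    .    .    .    .    .    .    .    .  -23  -25  -27  -29    .    .    .    .    .    .    .    .    .    .    .    .    .    .    .    .
178    .    .    .    .    .    .    .    .    .    .    .    .    .    .    .    .    .    .    .    .    .    .    .    .    .    .    .    .    .    .    .    .    .    .    .    .
179    .    .    .    .    .    .    .    .    .    .    .    .    .    .    .    .    .    .    .    .    .    .    .    .    .    .    .    .    .    .    .    .    .    .    .    .
```

```bash
python3 -m inch '[{"dx":2,"dy":0,"dz":10,"rx":0,"ry":0,"rz":0,"hand":1},{"dx":0,"dy":0,"dz":15,"rx":0,"ry":0,"rz":0,"hand":1},{"dx":0,"dy":0,"dz":12,"rx":0,"ry":0,"rz":0,"hand":1},{"dx":0,"dy":0,"dz":5,"rx":0,"ry":0,"rz":0,"hand":1},{"dx":0,"dy":0,"dz":0,"rx":0,"ry":0,"rz":0,"hand":1},{"dx":0,"dy":0,"dz":0,"rx":0,"ry":0,"rz":0,"hand":1},{"dx":0,"dy":0,"dz":0,"rx":0,"ry":0,"rz":0,"hand":1}]'
python3 -m inch '[{"dx":0,"dy":0,"dz":1.5,"rx":0,"ry":0,"rz":0,"hand":1},{"dx":0,"dy":0,"dz":0,"rx":0,"ry":0,"rz":0,"hand":1},{"dx":0,"dy":0,"dz":0,"rx":0,"ry":0,"rz":0,"hand":1}]'
```

```text
clock: 6.4
position: [0.6675, -0.0154, 0.159]
tool_rot: [-3.141, -0.001, -0.211]
force: [0.3, 0.0, -3.6]
grip_width: 0.0096
clock: 6.7
position: [0.6672, -0.0154, 0.157]
tool_rot: [-3.142, -0.0, -0.211]
force: [0.0, 0.2, -3.4]
grip_width: 0.0096
```

```bash
python3 -m inch '[{"dx":0,"dy":0,"dz":1.5,"rx":0,"ry":0,"rz":0,"hand":1},{"dx":0,"dy":0,"dz":0,"rx":0,"ry":0,"rz":0,"hand":1},{"dx":0,"dy":0,"dz":0,"rx":0,"ry":0,"rz":0,"hand":1}]'
python3 -m inch '[{"dx":0,"dy":0,"dz":1,"rx":0,"ry":0,"rz":0,"hand":1},{"dx":0,"dy":0,"dz":0,"rx":0,"ry":0,"rz":0,"hand":1},{"dx":0,"dy":0,"dz":0,"rx":0,"ry":0,"rz":0,"hand":1}]'
```

```text
clock: 7.0
position: [0.6671, -0.0154, 0.1554]
tool_rot: [-3.142, 0.0, -0.211]
force: [-0.2, -0.6, -3.3]
grip_width: 0.0093
clock: 7.3
position: [0.6672, -0.0154, 0.1544]
tool_rot: [-3.142, 0.0, -0.211]
force: [-0.8, -0.0, -3.3]
grip_width: 0.0092
```

```bash
python3 -m inch '[{"dx":0,"dy":0,"dz":1,"rx":0,"ry":0,"rz":0,"hand":1},{"dx":0,"dy":0,"dz":0,"rx":0,"ry":0,"rz":0,"hand":1},{"dx":0,"dy":0,"dz":0,"rx":0,"ry":0,"rz":0,"hand":1}]'
python3 - <<'E'
from h import *
im,d=bot.grab_frame("side"); np.save("side4i.npy",im);np.save("side4.npy",d)
cv2.imwrite("pics/side4.png",cv2.resize(im[120:230,160:300,::-1],None,fx=5,fy=5,interpolation=cv2.INTER_CUBIC))
P=cloud("side",d); yaw=-.211; nx=np.array([np.cos(yaw),np.sin(yaw)]); ax=np.array([-nx[1],nx[0]])
tcp=bot.observe()["position"][:2]
rel=(P[...,:2]-tcp); u=rel@nx*1000; v=rel@ax*1000; z=P[...,2]*1000
m=(d>0)&(abs(u)<45)&(abs(v)<35)&(z>137)&(z<150)&(im.mean(2)>60)
print(m.sum(),np.percentile(u[m],[0,1,99,100]),np.percentile(v[m],[0,2,98,100]))
k=m&(z>138)&(z<148)&(v>5)&(v<20)
print(np.polyfit(u[k],z[k],1),k.sum())
print(bot.observe()["force"])
E
```

```text
clock: 7.6
position: [0.6673, -0.0154, 0.1537]
tool_rot: [-3.141, -0.0, -0.211]
force: [-0.9, -0.8, 1.1]
grip_width: 0.0096
185 [-30.19909553 -30.06856099  33.63561162  34.93136433] [-32.03980971 -21.50268126  23.00783316  30.44332824]
[2.17542233e-02 1.43596927e+02] 81
[-0.16843829  0.2966519   1.69279166]
```

View pics/side4.png

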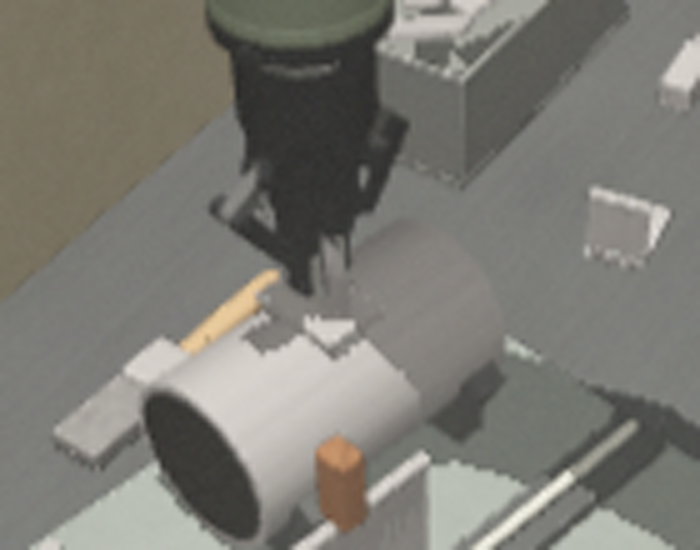

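```bash
python3 -m inch '[{"dx":0,"dy":0,"dz":0,"rx":0,"ry":0,"rz":0,"hand":0.74},{"dx":0,"dy":0,"dz":0,"rx":0,"ry":0,"rz":0,"hand":0.7},{"dx":0,"dy":0,"dz":0,"rx":0,"ry":0,"rz":0,"hand":0.6},{"dx":0,"dy":0,"dz":0,"rx":0,"ry":0,"rz":0,"hand":0.4},{"dx":0,"dy":0,"dz":0,"rx":0,"ry":0,"rz":0,"hand":0.2},{"dx":0,"dy":0,"dz":0,"rx":0,"ry":0,"rz":0,"hand":0.1},{"dx":0,"dy":0,"dz":0,"rx":0,"ry":0,"rz":0,"hand":0.1}]' 20
python3 - <<'E'
from h import *
im,d=bot.grab_frame("side"); np.save("side5i.npy",im);np.save("side5.npy",d)
cv2.imwrite("pics/side5.png",cv2.resize(im[120:230,160:300,::-1],None,fx=5,fy=5,interpolation=cv2.INTER_CUBIC))
E
```

```text
clock: 8.35
position: [0.6672, -0.0154, 0.1534]
tool_rot: [-3.142, 0.0, -0.211]
force: [-0.3, 0.5, -0.5]
grip_width: 0.0383
```

View pics/side5.png

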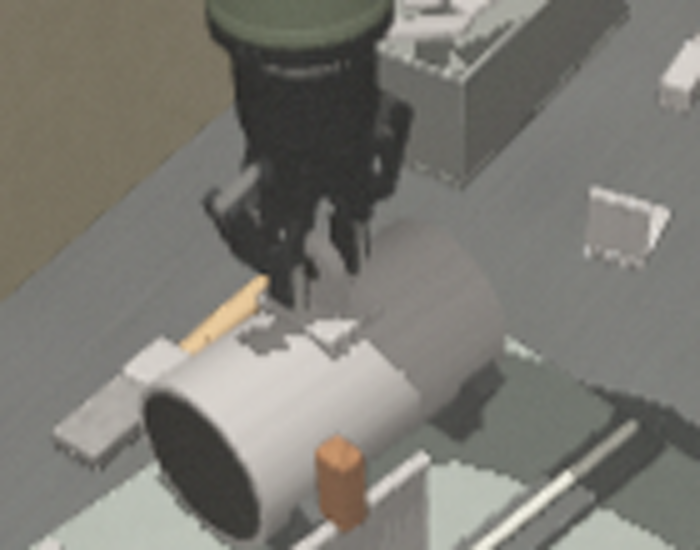

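```bash
python3 -m inch '[{"dx":0,"dy":0,"dz":-4,"rx":0,"ry":0,"rz":0,"hand":0.1},{"dx":0,"dy":0,"dz":-10,"rx":0,"ry":0,"rz":0,"hand":0.1},{"dx":0,"dy":0,"dz":-20,"rx":0,"ry":0,"rz":0,"hand":0.1},{"dx":0,"dy":0,"dz":-25,"rx":0,"ry":0,"rz":0,"hand":0.1},{"dx":0,"dy":0,"dz":-25,"rx":0,"ry":0,"rz":0,"hand":0.1},{"dx":0,"dy":0,"dz":-15,"rx":0,"ry":0,"rz":0,"hand":0.1},{"dx":0,"dy":0,"dz":0,"rx":0,"ry":0,"rz":0,"hand":0.1}]'
python3 - <<'E'
from h import *
im,d=bot.grab_frame("side"); np.save("side6i.npy",im);np.save("side6.npy",d)
cv2.imwrite("pics/side6.png",cv2.resize(im[120:230,160:300,::-1],None,fx=5,fy=5,interpolation=cv2.INTER_CUBIC))
P=cloud("side",d); yaw=-.211; nx=np.array([np.cos(yaw),np.sin(yaw)]); ax=np.array([-nx[1],nx[0]])
c=np.array([.6682,-.0163])
rel=(P[...,:2]-c); u=rel@nx*1000; v=rel@ax*1000; z=P[...,2]*1000
m=(d>0)&(abs(u)<45)&(abs(v)<26)&(z>137)&(z<150)&(im.mean(2)>60)
print(m.sum(),np.percentile(u[m],[0,1,99,100]),np.percentile(v[m],[0,2,98,100]))
k=m&(z>138)&(z<150)&(v>6)&(v<21)
print(np.polyfit(u[k],z[k],1),k.sum())
E
```

```text
clock: 9.1
position: [0.6681, -0.0155, 0.2551]
tool_rot: [-3.141, -0.004, -0.211]
force: [-0.1, -1.2, -0.4]
grip_width: 0.0382
185 [-30.68408973 -30.59069241  32.30234326  34.08044619] [-25.73431589 -20.31271458  23.38221296  24.82562354]
[-2.72246346e-02  1.43903705e+02] 88
```

View pics/side6.png

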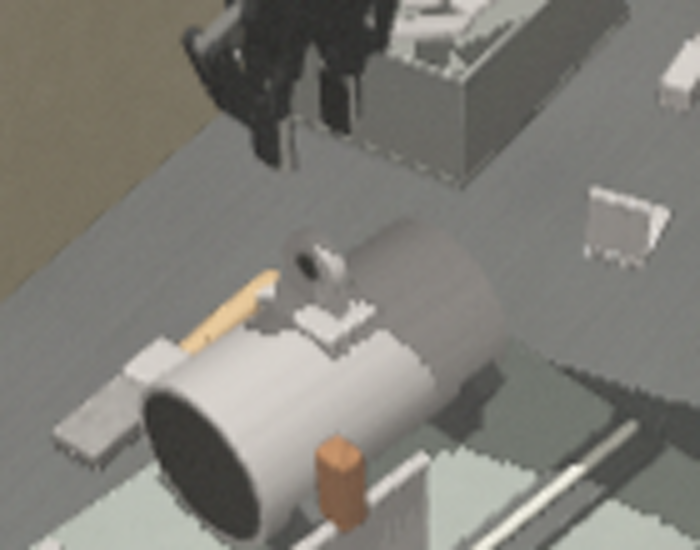

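```bash
python3 - <<'E'
from h import *
yaw=-.211; nx=np.array([np.cos(yaw),np.sin(yaw)]); ax=np.array([-nx[1],nx[0]])
org={"top":np.array([.6655,-.0150]),"side":np.array([.6682,-.0163])}
for n,f in (("top","top0"),("side","side0"),("side","side6")):
    d=np.load(f+".npy"); im=np.load(f+"i.npy").astype(int); P=cloud(n,d)
    rel=P[...,:2]-org[n]; u=rel@nx*1000+60; v=rel@ax*1000; z=P[...,2]*1000
    hsv=cv2.cvtColor(im.astype(np.uint8),cv2.COLOR_RGB2HSV)
    m=(d>0)&(z>158)&(z<210)&(np.hypot(u+75,v-120)<45)
    for nm,k in(("post",m),("post top",m&(z>199))):
        print(f,nm,k.sum(),"u",np.percentile(u[k],[2,50,98]).round(1),"v",np.percentile(v[k],[2,50,98]).round(1),"w",P[k].mean(0).round(4))
    k=(d>0)&(z>28)&(z<46)&(u<-85)&(u>-160)&(abs(v)<170)
    print(" pointer",k.sum(),"u",np.percentile(u[k],[1,50,99]).round(1),"v",np.percentile(v[k],[1,25,50,75,99]).round(1))
    k=(d>0)&(z>17)&(z<46)&(u<-90)&(u>-160)&(v<90)&(v>-100)
    print(" mark",k.sum(),"u",np.percentile(u[k],[1,50,99]).round(1),"v",np.percentile(v[k],[1,25,50,75,99]).round(1), "top",np.median(v[k&(z>34)]) )
    if f!="side6": print(" screen top edge v", np.percentile(v[(d>0)&(z>140)&(z<160)&(abs(u+75)<20)],[1,99]))
E
```

```text
top0 post 63 u [-86.6 -77.2 -65.6] v [ 82.4 106.  127.9] w [0.5533 0.118  0.1908]
top0 post top 34 u [-85.5 -74.8 -65.2] v [102.1 109.  117.7] w [0.5558 0.1201 0.2039]
 pointer 112 u [-157.2  -92.   -85.2] v [-145.2  -38.2   33.   109.   168.7]
 mark 194 u [-158.  -105.7  -90.1] v [-95.2 -44.4  -6.6  35.   87.3] top -4.239313440981562
 screen top edge v [ 51.36905689 167.2753629 ]
side0 post 155 u [-86.8 -82.2 -67.4] v [103.3 116.  120. ] w [0.5553 0.1246 0.1869]
side0 post top 50 u [-86.8 -78.3 -67.7] v [103.5 111.8 119.1] w [0.5569 0.1218 0.2037]
 pointer 184 u [-157.7  -92.7  -85.4] v [-144.4   -5.1   80.7  111.9  166.7]
 mark 204 u [-159.4  -93.   -90.1] v [-98.4 -28.6  -2.2  34.7  87.8] top -3.5862088556062557
 screen top edge v [-1397.76940809   169.51299713]
side6 post 156 u [-87.  -81.9 -66.6] v [102.9 116.1 119.8] w [0.5554 0.1245 0.1869]
side6 post top 51 u [-86.  -77.7 -67. ] v [102.9 111.9 119.2] w [0.5574 0.122  0.2036]
 pointer 171 u [-158.2  -92.3  -85.3] v [-142.3   -9.3   87.4  111.6  151.9]
 mark 201 u [-158.6  -93.1  -90.3] v [-98.5 -21.   -2.4  37.9  89. ] top -3.430451544122174
```

```bash
python3 - <<'E'
from h import *
yaw=-.211; nx=np.array([np.cos(yaw),np.sin(yaw)]); ax=np.array([-nx[1],nx[0]])
org={"top":np.array([.6655,-.0150]),"side":np.array([.6682,-.0163])}
for n,f in (("top","top0"),("side","side0"),("side","side6")):
    d=np.load(f+".npy"); P=cloud(n,d)
    rel=P[...,:2]-org[n]; u=rel@nx*1000+60; v=rel@ax*1000; z=P[...,2]*1000
    k=(d>0)&(z>30)&(z<46)&(u<-100)&(u>-160)&(v>80)&(v<140)
    print(f," pointer",k.sum(),u[k].min(),u[k].max(),np.percentile(v[k],[0,25,50,75,100]).round(1))
    k=(d>0)&(z>22)&(z<46)&(u<-105)&(u>-160)&(v<70)&(v>-120)
    print(" mark",k.sum(),u[k].min(),u[k].max(),np.percentile(v[k],[0,25,50,75,100]).round(1),np.median(v[k&(z>34)]))
# network points by ray-plane
print("top")
for n,rc,z in(("top",[226.4,233.2],.012),("side",[245.2,275.6],.012),("top",[218.2,197.7],.037),("side",[260.9,243.1],.037)):
    w=ray_z(n,rc,z)[:2]-org[n]; print(n,w@nx*1000+60,w@ax*1000)
plan([.557,.121,.25],-.211)
E
```

```text
top0  pointer 17 -134.70162709995114 -100.01768038967597 [107.4 108.9 109.1 110.8 112.7]
 mark 16 -158.88279012370148 -121.45166441342295 [-111.5   -7.7   -5.7   -3.5   15. ] -4.5214374373096184
side0  pointer 30 -134.26728561310304 -101.03191891258788 [105.9 109.3 110.7 111.9 113. ]
 mark 37 -159.83924430977572 -136.6857635905734 [-8.4 -4.7 -3.2 -2.5 -0.9] -4.0824291526610255
side6  pointer 29 -135.26266430929363 -103.83096712675334 [106.5 109.3 111.  111.6 115.2]
 mark 39 -159.18686106581416 -138.6094150782748 [-8.9 -4.5 -3.3 -2.5 -0.5] -3.4713843020032016
top
top -137.8178953461412 -9.593549072280123
side -145.01620907805383 -4.576510515257265
top -136.06746888094727 113.25754333868254
side -127.69187337559683 111.48435329025462
t 9.15 pos [ 0.6674 -0.0154  0.2534] rot [-3.1411e+00 -1.4000e-03 -2.1130e-01] F [ 0.23  0.2  -0.87] w 0.0382
rz(tool) -0.00026343671547177094 then d mm [-136.5 -110.2    3.4]
```

```bash
python3 -m inch '[{"dx":-10,"dy":-8,"dz":-2,"rx":0,"ry":0,"rz":0,"hand":-0.2},{"dx":-25,"dy":-20,"dz":-3,"rx":0,"ry":0,"rz":0,"hand":-0.2},{"dx":-33,"dy":-27,"dz":0,"rx":0,"ry":0,"rz":0,"hand":-0.2},{"dx":-33,"dy":-27,"dz":0,"rx":0,"ry":0,"rz":0,"hand":-0.2},{"dx":-25,"dy":-20,"dz":0,"rx":0,"ry":0,"rz":0,"hand":-0.2},{"dx":-10,"dy":-8,"dz":0,"rx":0,"ry":0,"rz":0,"hand":-0.2},{"dx":0,"dy":0,"dz":0,"rx":0,"ry":0,"rz":0,"hand":-0.2},{"dx":0,"dy":0,"dz":0,"rx":0,"ry":0,"rz":0,"hand":-0.2}]' 60
python3 - <<'E'
from h import *
plan([.557,.121,.164],-.211)
im,d=bot.grab_frame("side")
print(w2px("side",bot.observe()["position"]))
cv2.imwrite("pics/side7.png",cv2.resize(im[100:280,140:340,::-1],None,fx=3.3,fy=3.3,interpolation=cv2.INTER_CUBIC))
E
```

```text
clock: 9.95
position: [0.5573, 0.1201, 0.2571]
tool_rot: [3.141, 0.0, -0.211]
force: [0.7, 0.1, 0.2]
grip_width: 0.0511
t 9.95 pos [0.5573 0.1201 0.2571] rot [ 3.141e+00  1.000e-04 -2.115e-01] F [0.73 0.06 0.19] w 0.0511
rz(tool) -0.0004985764811028248 then d mm [-0.5 -0.8 93.1]
[194.65292582 226.98509727]
```

View pics/side7.png

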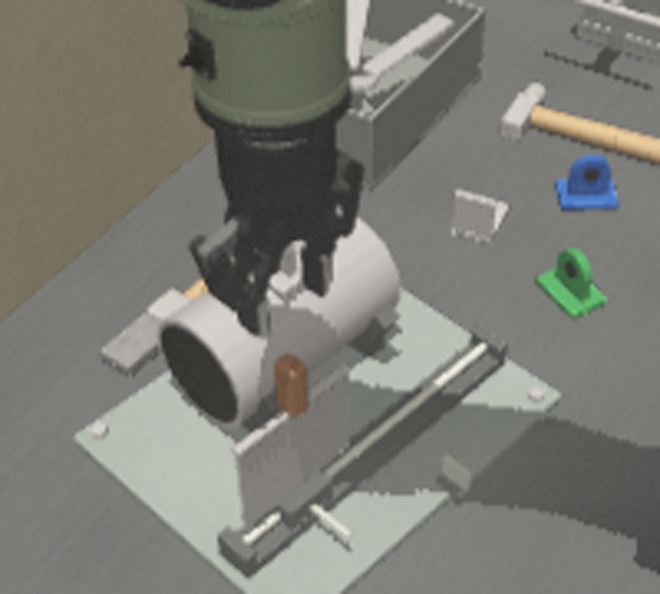

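Gripper sits above the orange handle (290,385 in the crop) with lug still standing behind. Descend and grip.

```bash
python3 -m inch '[{"dx":0,"dy":-1,"dz":15,"rx":0,"ry":0,"rz":0,"hand":-0.2},{"dx":0,"dy":0,"dz":25,"rx":0,"ry":0,"rz":0,"hand":-0.2},{"dx":0,"dy":0,"dz":25,"rx":0,"ry":0,"rz":0,"hand":-0.2},{"dx":0,"dy":0,"dz":18,"rx":0,"ry":0,"rz":0,"hand":-0.2},{"dx":0,"dy":0,"dz":9,"rx":0,"ry":0,"rz":0,"hand":-0.2},{"dx":0,"dy":0,"dz":0,"rx":0,"ry":0,"rz":0,"hand":-0.2},{"dx":0,"dy":0,"dz":0,"rx":0,"ry":0,"rz":0,"hand":-0.2}]' 60
python3 -m inch '[{"dx":0,"dy":0,"dz":0,"rx":0,"ry":0,"rz":0,"hand":0.2},{"dx":0,"dy":0,"dz":0,"rx":0,"ry":0,"rz":0,"hand":0.5},{"dx":0,"dy":0,"dz":0,"rx":0,"ry":0,"rz":0,"hand":1},{"dx":0,"dy":0,"dz":0,"rx":0,"ry":0,"rz":0,"hand":1},{"dx":0,"dy":0,"dz":0,"rx":0,"ry":0,"rz":0,"hand":1},{"dx":0,"dy":0,"dz":0,"rx":0,"ry":0,"rz":0,"hand":1}]' 60
```

```text
clock: 10.7
position: [0.558, 0.1213, 0.166]
tool_rot: [-3.141, -0.001, -0.212]
force: [-0.8, 0.3, 0.4]
grip_width: 0.0514
clock: 11.3
position: [0.5575, 0.1202, 0.1664]
tool_rot: [3.14, -0.001, -0.212]
force: [-5.0, -9.1, 12.3]
grip_width: 0.0172
```

```bash
python3 -m inch '[{"dx":0,"dy":3,"dz":0,"rx":0,"ry":0,"rz":0,"hand":1},{"dx":0,"dy":7,"dz":0,"rx":0,"ry":0,"rz":0,"hand":1},{"dx":0,"dy":12,"dz":0,"rx":0,"ry":0,"rz":0,"hand":1},{"dx":0,"dy":15,"dz":0,"rx":0,"ry":0,"rz":0,"hand":1},{"dx":0,"dy":18,"dz":0,"rx":0,"ry":0,"rz":0,"hand":1},{"dx":0,"dy":18,"dz":0,"rx":0,"ry":0,"rz":0,"hand":1},{"dx":0,"dy":15,"dz":0,"rx":0,"ry":0,"rz":0,"hand":1},{"dx":0,"dy":12,"dz":0,"rx":0,"ry":0,"rz":0,"hand":1},{"dx":0,"dy":8,"dz":0,"rx":0,"ry":0,"rz":0,"hand":1},{"dx":0,"dy":4,"dz":0,"rx":0,"ry":0,"rz":0,"hand":1}]' 60
python3 -m inch '[{"dx":0,"dy":0,"dz":0,"rx":0,"ry":0,"rz":0,"hand":1},{"dx":0,"dy":0,"dz":0,"rx":0,"ry":0,"rz":0,"hand":1},{"dx":0,"dy":0,"dz":0,"rx":0,"ry":0,"rz":0,"hand":1}]'
cat > chk.py <<'E'
from h import *
import sys
f=sys.argv[1]
im,d=bot.grab_frame("side"); np.save(f+"i.npy",im);np.save(f+".npy",d)
cv2.imwrite(f"pics/{f}.png",cv2.resize(im[100:280,160:340,::-1],None,fx=3.3,fy=3.3,interpolation=cv2.INTER_CUBIC))
P=cloud("side",d); yaw=-.211; nx=np.array([np.cos(yaw),np.sin(yaw)]); ax=np.array([-nx[1],nx[0]])
rel=P[...,:2]-np.array([.6682,-.0163]); u=rel@nx*1000+60; v=rel@ax*1000; z=P[...,2]*1000
k=(d>0)&(z>30)&(z<46)&(u<-100)&(u>-134)&(v>-60)&(v<140)
print("pointer",k.sum(),np.percentile(v[k],[0,25,50,75,100]).round(1))
k=(d>0)&(z>22)&(z<46)&(u<-137)&(u>-165)&(v<70)&(v>-120)
print("mark",k.sum(),np.percentile(v[k],[0,25,50,75,100]).round(1))
s=bot.observe(); rel=s["position"][:2]-np.array([.6669,-.0156]); print("tcp u,v",rel@nx*1000+60,rel@ax*1000,s["force"].round(1),s["position"])
for t in("screen_pointer","mark","lug"):
    for q in bot.tip_of("side",t)[:2]:
        zz={"screen_pointer":.037,"mark":.012,"lug":.135}[t]; w=ray_z("side",q["centre"],zz)[:2]-np.array([.6682,-.0163]); print(t,q,(w@nx*1000+60).round(1),(w@ax*1000).round(1))
E
python3 chk.py s8
```

```text
clock: 12.3
position: [0.5347, 0.0127, 0.1664]
tool_rot: [-3.14, -0.002, -0.211]
force: [1.8, 8.9, 4.8]
grip_width: 0.0175
clock: 12.6
position: [0.5348, 0.0134, 0.1664]
tool_rot: [-3.14, -0.002, -0.21]
force: [1.6, 8.0, 5.7]
grip_width: 0.0172
pointer 25 [-2.8  0.2  2.2  3.3  4.7]
mark 45 [-9.2 -4.8 -3.9 -3.  -1.7]
tcp u,v -75.20639921211924 0.7185300378171253 [1.7 7.2 5.7] [0.5348427  0.01341993 0.16640087]
screen_pointer {'centre': [238.3, 274.3], 'score': 0.85} -137.6 -5.5
lug {'centre': [179.0, 221.7], 'score': 0.72} 73.2 -2.6
lug {'centre': [189.3, 309.4], 'score': 0.69} -140.0 -148.8
```

View pics/s8.png

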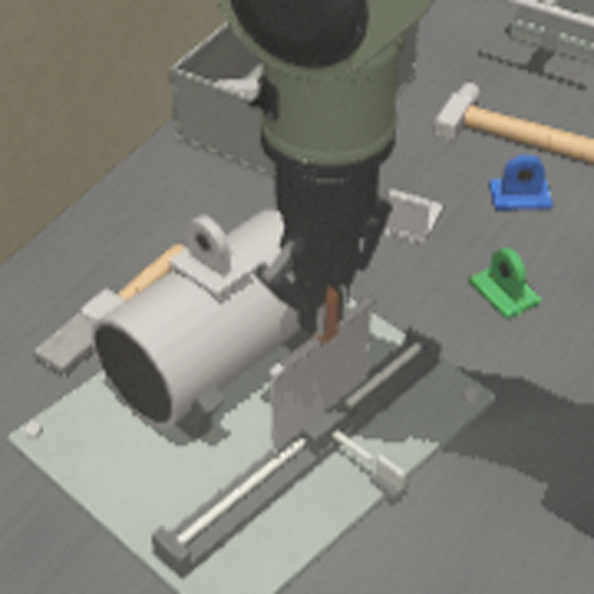

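```bash
python3 -m inch '[{"dx":0,"dy":2,"dz":0,"rx":0,"ry":0,"rz":0,"hand":1},{"dx":0,"dy":2,"dz":0,"rx":0,"ry":0,"rz":0,"hand":1},{"dx":0,"dy":1.5,"dz":0,"rx":0,"ry":0,"rz":0,"hand":1},{"dx":0,"dy":0,"dz":0,"rx":0,"ry":0,"rz":0,"hand":1},{"dx":0,"dy":0,"dz":0,"rx":0,"ry":0,"rz":0,"hand":1},{"dx":0,"dy":0,"dz":0,"rx":0,"ry":0,"rz":0,"hand":1},{"dx":0,"dy":0,"dz":0,"rx":0,"ry":0,"rz":0,"hand":1}]' 60
python3 chk.py s9
python3 - <<'E'
import numpy as np,cv2
im=np.load("s9i.npy"); cv2.imwrite("pics/s9z.png",cv2.resize(im[205:265,240:310,::-1],None,fx=9,fy=9,interpolation=cv2.INTER_CUBIC))
from h import *
im,d=bot.grab_frame("top"); cv2.imwrite("pics/t9.png",cv2.resize(im[130:250,170:290,::-1],None,fx=5,fy=5,interpolation=cv2.INTER_CUBIC)); np.save("t9i.npy",im)
E
```

```text
clock: 13.5
position: [0.5337, 0.0081, 0.1664]
tool_rot: [-3.14, -0.002, -0.21]
force: [1.2, 8.3, 4.3]
grip_width: 0.0172
pointer 25 [-7.5 -4.8 -3.5 -1.8 -0.3]
mark 46 [-8.1 -4.3 -3.4 -2.8  3.6]
tcp u,v -75.19883486000597 -4.74460239004244 [0.9 8.3 6.1] [0.53370591 0.00807637 0.16638056]
screen_pointer {'centre': [240.1, 274.8], 'score': 0.92} -142.9 -1.7
screen_pointer {'centre': [318.8, 129.2], 'score': 0.67} -47.7 418.6
mark {'centre': [192.7, 262.8], 'score': 0.53} 28.1 -136.9
mark {'centre': [244.6, 274.6], 'score': 0.52} -141.5 -4.2
lug {'centre': [181.1, 223.0], 'score': 0.84} 63.8 0.9
lug {'centre': [186.4, 312.2], 'score': 0.52} -138.5 -164.0
```

View pics/s9z.png

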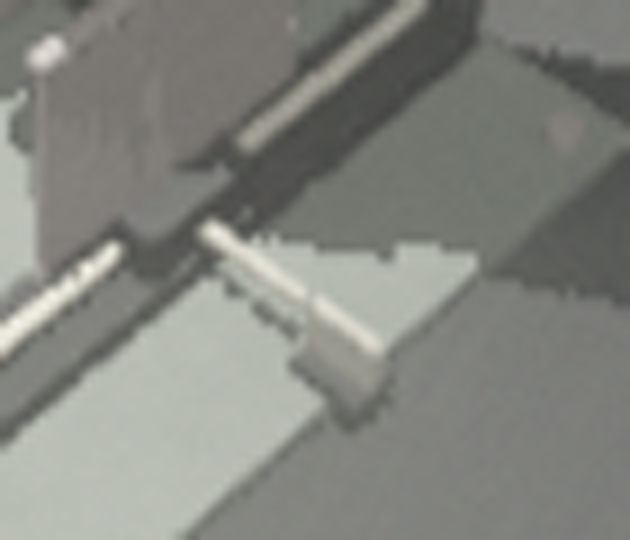

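View pics/t9.png

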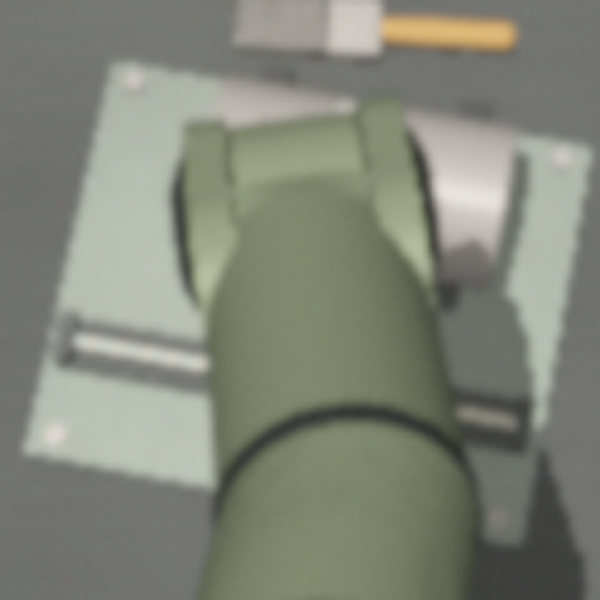

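```bash
python3 -m inch '[{"dx":0,"dy":0,"dz":0,"rx":0,"ry":0,"rz":0,"hand":1},{"dx":0,"dy":0,"dz":0,"rx":0,"ry":0,"rz":0,"hand":1},{"dx":0,"dy":0,"dz":0,"rx":0,"ry":0,"rz":0,"hand":1},{"dx":0,"dy":0,"dz":0,"rx":0,"ry":0,"rz":0,"hand":1},{"dx":0,"dy":0,"dz":0,"rx":0,"ry":0,"rz":0,"hand":1}]' 60
python3 chk.py s10 | head -4
```

```text
clock: 14.25
position: [0.5337, 0.0081, 0.1664]
tool_rot: [-3.14, -0.002, -0.21]
force: [1.4, 7.7, 5.4]
grip_width: 0.0171
pointer 26 [-7.5 -5.4 -3.1 -2.1 -1.3]
mark 45 [-8.5 -4.5 -3.7 -2.8  4.1]
tcp u,v -75.19025303080227 -4.748287110102078 [1.8 8.2 6.3] [0.53371353 0.00807097 0.16640443]
screen_pointer {'centre': [236.9, 272.0], 'score': 0.92} -129.5 -4.7
```

View pics/s10.png

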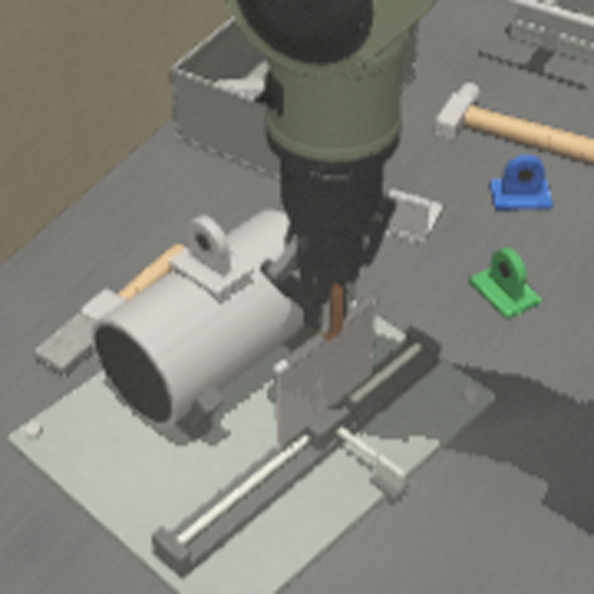

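The lug stands upright on the crown at (205,250), and the pointer is in line with the index plate at (385,468). The gripper still holds the handle, with a pull of about 8 N.

```bash
python3 -c "
from workcell import bot
print(bot.job_done())"
```

```text
the job is handed in; nothing more can be done
None
```

The lug is balanced on the pipe and the spark screen is held at the index plate. I handed the job in at about 14 s on the robot's clock; it gives no verdict.

- **Lug:** I gripped the plain steel lug by its eye plate, set it on the pipe crown with light contact, let go and backed straight up. After release the side camera put it about 1 to 2 mm off the crown point both ways. It leaned about 1.6° across the pipe, and it was still upright in the last picture.
- **Screen:** I gripped the wooden handle and pulled about 115 mm. In the last check the pointer and index plate agreed within about 1 mm, the wrist read about 8 N against the spring, and the arm was not moving.
- **Other loose things:** The hammer, brush and angle looked undisturbed in the last pictures. The coupling, offcut and weld cap were outside those pictures, but the arm never went near them.

**Checks that disagreed or were limited:**
- The two cameras differed by about 3 mm in x, so I aligned the lug to the pipe within the side camera alone.
- Some network detections scattered by 5 to 10 mm or landed on look-alikes, so I went by depth and the pictures instead.
- The arm hid the pointer and lug from the top camera at the end, so the final alignment rests on the side camera.
- When I gripped the handle, the side force briefly reached about 10 N because the grip was slightly off centre. It changed to the spring's pull once I started moving.

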